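# Fold out the crank grip and clamp the glaze jar

## Robot

A 7-joint arm with a two-finger parallel gripper is mounted at the origin on a cart in front of the work surface, level with it; the furniture and walls round the work are solid. World frame = base frame: x ahead of the robot, y to its left, z up, the work surface at z = 0. Lengths are in m, angles in rad, forces in N, time in s.
With the tool pointing down it reaches from about 0.35 to 0.9 m from the base axis. Payload 8.1 kg.
Tool frame: the origin (TCP) lies midway between the tips of the shut fingers; the grasp point (between the pads) lies arm.grip_point_offset behind it (arm.grip_point_offset is the distance from the TCP to the grasp point, in m); y points along the fingers, z is the direction in which the jaws open and shut, and the axes are right-handed (so a half turn about y gives the same grasp; the last joint's range is limited). The gripper opens to 92 mm and grips with 3 to 60 N. Pads are 19 mm wide; open, the fingers measure 130 mm over their backs; the gripper's body (75 mm by 190 mm) begins 47 mm behind the grasp point.
Start: joints at [1.034, 0.434, 0.025, 1.573, -0.012, 1.134, -0.075], TCP at [0.263, -0.567, 0.227] pointing down, gripper open.
Joint ranges: [-2.62, 2.62], [-0.44, 2.09], [-1.27, 1.32], [0.08, 2.57], [-1.32, 4.46], [0.12, 2], [-2.74, 2.74]. Speed limits (rad/s): [2.22, 2.22, 3.01, 3.01, 3.14, 3.14, 3.14].

## Interface

Orientations are given as a rotation vector (axis times angle).
In Python, from cell import arm, get_image, camera_info gives the robot as it stands.
- The arm moves only by the tool carry_out, never from a script. Its argument "steps" is one flat list of numbers, 5 for each row, row after row: the opening, from 0 (shut) to 1 (fully open), then the shift along the world's x, y, z in units of 0.1 m (1.0 is 0.1 m), then the turn about the world's z in units of 45 degrees (1.0 is 45 degrees). In form: [hand, dx, dy, dz, spin, hand, dx, dy, dz, spin, ...]. A call has 1 to 12 rows; each row is the pose to reach, as a shift and turn from the pose commanded when the call began; what a row does not reach only later rows make up. A row lasts 1/10 s, in which the tool goes at most 50 mm and 8.59 degrees, less where a joint would pass 70% of its speed; a pose out of reach is approached as far as the arm can. A call with a number of a shift or a turn outside -1 to 1 is refused whole. A call with a gripper value outside its range is refused whole. The fingers move at their own pace and stop on an object; "grip_force" is the grip in N (left out, the last holds). Time passes only in rows, so rows that repeat a pose let the fingers close. It gives the time, the measured TCP pose, the force and the opening at its end, in the units of the state.
- arm.observe(): the state, without advancing time (a new reading comes with each control period).
- get_image(name): name is "scene" or "top"; returns (picture, depth): 384x512x3 uint8, red, green, blue; 384x512 float32, m along the optical axis (not along the pixel's ray), 0 where there is no reading.
- camera_info(name): a dict with "fovy" (degrees; the focal length in pixels is half the picture's height over the tangent of half this angle, whatever the lens; pixels are square), "cx", "cy" (the principal point, pixels), "dist_coeffs" ([k1, k2, p1, p2, k3] as OpenCV has them; the pictures are not rectified), "R" (3x3) and "t" (3): a world point X has camera coordinates R X + t. Camera axes: x right, y down, z forward; pixel columns grow to the right and rows downward; lengths in m; the calibration is good to about 2 mm. A picture is of the moment at which its call begins. camera_info takes no time and is no camera call.
- arm.sign_off(): hands the job in, once; it reports no verdict.
The state is a dict: "clock": time; "joints": joint angles; "dq": joint speeds; "joint_efforts": joint torques, N m; "position": TCP position; "ee_rot": TCP orientation; "force": force on the tool from outside, world axes, zero at the start; "ft_torque": the same for the moment, N m; "width": opening from 0.0 (shut) to 1.0 (fully open).
Only numpy, scipy, OpenCV 4.12 (cv2) and the standard library are available. Lean on these libraries where they do the work, as an engineer would, in place of code of your own. Each camera call takes 0.05 s, during which the arm holds its last target. There are 200 camera calls.

## Task

The jar with the white lid stands loose in the jar clamp and its stuck lid is to be opened next. Fold the red crank grip fully upright first, then turn the crank clockwise (seen from above) until the jar is pressed firmly into the V jaw: stop when the crank has grown clearly heavier, by about 4 N at the grip over its free running, and do not overtighten. Let go, leaving the grip upright and the jar standing clamped, and leave the other jars, the bowl and the tape alone.

Things in the scene. Friction and masses are not known exactly. Their poses are not given: they have to be found in the camera images.
- clamp: Jar clamp fixed to the table: grey base plate 110 x 262 x 10 mm, blue gearbox (64 x 60 mm, 61 mm high) at one end, blue V jaw at the other. Origin on the table under the crank axis, z up, y from gearbox to V jaw (plate from y = -50 to +212 mm). The V jaw is set by a screw: a jar pressed home in it has its axis at x = 0, y = 110 to 120 mm, not known closer.
- hub (a point): Point on the vertical crank axis at the top face of the steel crank arm, 88 mm above the table. The arm is a flat bar 14 mm wide and 8 mm thick on a 28 mm boss; it carries the grip's hinge 70 mm from the axis and ends 8 mm beyond it.
- crank (a joint): Crank angle, rad, 0 to 6, starts at 0 to 0.6, grows clockwise seen from above; at 0 the arm points from the hub along the clamp's +x. 1 rad drives the pad 12 mm. Stays where left. Moving free it takes about 7 N at the grip (4 to 6 N are left while pausing); each 10 N of clamping adds about 1.7 N (12 N: +2, 25 N: +4.3, 45 N: +7.7). Clamping begins between 2.5 and 3.5 rad.
- crank_grip (a joint): Fold angle of the grip, rad: 0 lies flat, from the hinge back over the arm to the crank axis; 1.571 stands upright on its stop. Starts at 0 to 0.3. Stiff hinge (0.12 N m, about 2.4 N at 50 mm), stays where left; a pull towards the crank axis folds it down again. Pinched and swung up, it slips in the fingers and lags, so it may need a second grasp or a push outwards to reach the stop.
- grip_hinge (a point): Centre of the grip's hinge, near the end of the crank arm, 70 mm from the crank axis, 16 mm above the arm's top face (104 mm above the table). The hinge pin is level and square to the arm. The hinge fork reaches 6 mm above this point.
- grip_mid (a point): Point on the grip's axis 50 mm from the hinge pin. The grip is a red plastic sleeve, 18 mm in diameter, 15 to 76 mm from the hinge, that spins freely on its steel shank. Lying flat it leaves 7 mm of air above the arm, which is narrower than the sleeve, so it can be pinched from above across the arm.
- jaw_pad: Black rubber pressure pad on the rack that comes out of the gearbox, 44 mm wide, 34 mm high, 8 mm thick; origin in its middle, 45 mm above the table; its face is 4 mm further along the clamp's y. It is sprung: once the jar is home, 8 N per mm (0.1 rad of crank gives about 10 N). Right clamping force 12 to 45 N; above 60 N the jar may crack.
- white_lid_jar: The jar to clamp: brown jar with a white screw lid, 58 mm in diameter, 80 mm high, about 0.16 kg; origin in the middle of its underside. Stands loose on the base plate (10 mm above the table) between pad and V jaw.
- black_lid_jar: Bystander: blue-grey jar with a black lid, 54 mm diameter, 74 mm high; origin under its middle.
- red_lid_jar: Bystander: pale jar with a red lid, 62 mm diameter, 86 mm high; origin under its middle.
- bowl: Bystander: green glazed bowl, 104 mm wide, 47 mm high; origin under its middle.
- tape: Bystander: roll of masking tape lying flat, 104 mm diameter, 24 mm high; origin under its middle.
There are look-alikes about, which are no part of the job. What is shaped like the white_lid_jar but purple or yellow is not meant.

How it is judged:
On the way, in this order (a step that is already met when the one before it is completed fails the run):
1. the grip is folded fully upright before the crank is turned (value of joint crank_grip above 1.5 rad and value of joint crank below 1 rad), for 0.2 s.
2. the pad presses the jar with at least 12 N (contact force between jaw_pad and white_lid_jar above 12 N), for 0.3 s.
At the end, for the whole second after the job is handed in: The white-lid jar stands upright (within 0.1 rad) in the V jaw, pressed by the pad with 12 to 45 N and at rest; the crank is at rest and its grip still stands upright (fold angle above 1.4 rad) (contact force between jaw_pad and white_lid_jar between 12 and 45 N and value of joint crank_grip above 1.4 rad and y of white_lid_jar in the frame of clamp between 0.106 and 0.124 m and x of white_lid_jar in the frame of clamp between -0.005 and 0.005 m and angle between white_lid_jar's own z axis and vertical below 0.1 rad and linear speed of white_lid_jar below 0.01 m/s and velocity of joint crank between -0.05 and 0.05 rad/s); the robot touches nothing.
It fails at once if the jar is overtightened (more than 60 N from the pad) (contact force between jaw_pad and white_lid_jar above 60 N).
It fails at once if the crank is turned past 1 rad with its grip not upright (below 1.2 rad) (value of joint crank above 1 rad and value of joint crank_grip below 1.2 rad).
It fails at once if the white-lid jar tips (angle between white_lid_jar's own z axis and vertical above 0.25 rad).
It fails at once if another jar, the bowl or the tape is moved more than 20 mm (distance of any of black_lid_jar, red_lid_jar, bowl, tape from where it was at the start of the episode above 0.02 m).
It also fails if it takes over 72 s, if anything falls off the work surface, if the arm or the gripper's body presses on something with over 40 N, if the wrist force passes 120 N, or if a joint passes its speed limit or range.

## Working session

There is one attempt and no reset: what is moved stays moved. The work goes in short steps, Python scripts to look and compute and a tool call to move; the robot and the scene stay as the last step left them, time stands still between calls to the robot, and variables do not carry over. Pictures are saved under pics/ and viewed, about 8 in all and at most 12, crops included, and the job is handed in when it is done.

Besides the shell and the picture viewer there is one more tool, called after "Emit:" as name(argument=value, ...) on one line, values as JSON. carry_out: Moves the arm, as the interface text tells. Shifts and turns lie within -1 to 1; 1 stands for 0.1 m of shift or 45 degrees of turn. Its arguments: {"type":"object","properties":{"steps":{"type":"array","items":{"type":"number"}},"grip_force":{"type":"number"}},"required":["steps"]}

```bash
mkdir -p pics; ls; cat > h.py <<'E'
import numpy as np,cv2
from cell import arm,get_image,camera_info
def K(n):
    c=camera_info(n); f=192/np.tan(np.radians(c['fovy'])/2)
    return np.array([[f,0,c['cx']],[0,f,c['cy']],[0,0,1]]),np.array(c['dist_coeffs'],float),np.array(c['R']),np.array(c['t'])
def rays(n,uv):
    k,d,R,t=K(n); p=cv2.undistortPoints(np.float64(uv).reshape(-1,1,2),k,d).reshape(-1,2)
    return np.c_[p,np.ones(len(p))],R,t
def onplane(n,uv,z):
    p,R,t=rays(n,uv); C=-R.T@t; D=p@R
    return C+D*((z-C[2])/D[:,2])[:,None]
def fromdepth(n,uv,dep):
    p,R,t=rays(n,uv); return (p*np.asarray(dep)[:,None]-t)@R
def proj(n,X):
    k,d,R,t=K(n); return cv2.projectPoints(np.float64(X).reshape(-1,1,3),cv2.Rodrigues(R)[0],t,k,d)[0].reshape(-1,2)
def snap(n):
    im,dp=get_image(n); return im,dp
def save(f,im,s=1): cv2.imwrite(f,cv2.resize(im,None,fx=s,fy=s,interpolation=cv2.INTER_CUBIC)[:,:,::-1])
E
python3 - <<'E'
from h import *
for n in('scene','top'):
    im,d=snap(n); save(f'pics/{n}0.png',im,1.5); np.savez(f'{n}0.npz',im=im,d=d)
    c=camera_info(n); print(n,c['fovy'],-np.array(c['R']).T@c['t'],np.array(c['R'])[2])
print(arm.observe(), arm.grip_point_offset)
E
```

```text
pics
scene 44.80816738570406 [ 1.37030011 -0.99932289  0.82142892] [-0.52660584  0.70608497 -0.47342402]
top 46.19721627379541 [0.41666341 0.06133135 1.33432888] [ 0.12751725  0.0079464  -0.99180452]
{'clock': 0.1, 'joints': array([ 1.03436269,  0.43512514,  0.02499803,  1.57399948, -0.01157431,
        1.13399651, -0.07509522]), 'dq': array([-0.00049404, -0.00220295,  0.00134512, -0.00296256,  0.00034777,
        0.00195295, -0.00026283]), 'joint_efforts': array([ 4.53304019e-03, -6.69128966e+01,  9.88457836e-01, -3.15150082e+01,
       -6.04498526e-02,  3.73585860e-02,  5.06770834e-05]), 'position': array([ 0.26246147, -0.56672163,  0.2260438 ]), 'ee_rot': array([-0.4371121 ,  1.98301602, -1.98036079]), 'force': array([-0.23815826, -0.90457828, -0.41305158]), 'ft_torque': array([-0.01719656, -0.02484794,  0.01224513]), 'width': 1.0006080471260084} 0.0188
```

View pics/scene0.png

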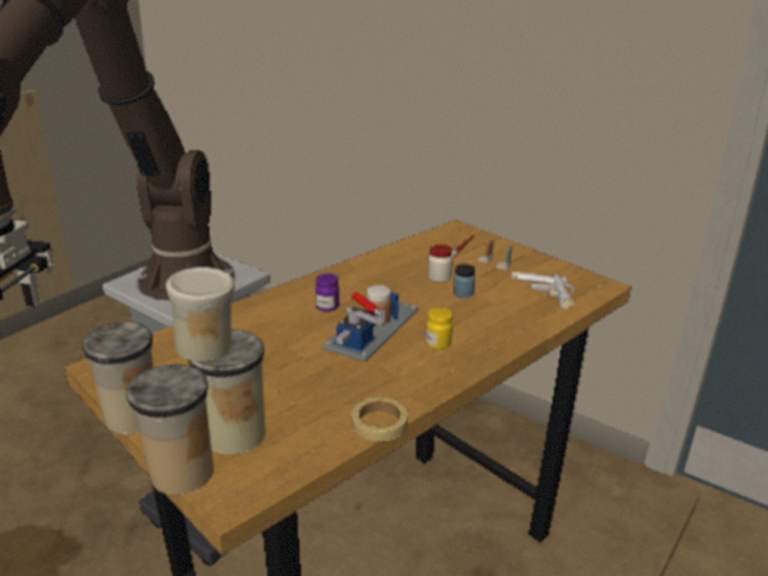

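View pics/top0.png

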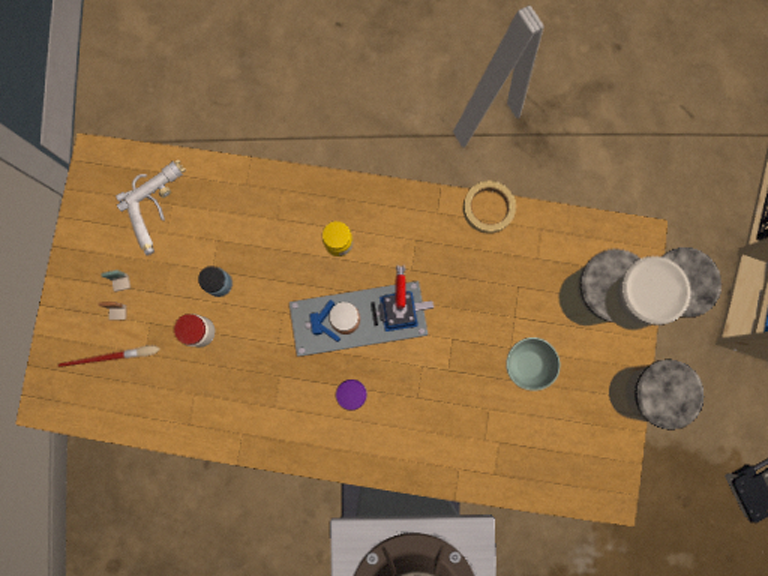

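Scene picture: the clamp is at about (370,325). In the top picture (viewer px, 1.5x), candidates for the target jar are the white lid at (344,317) in the clamp, purple at (351,394), yellow at (337,238), and the large white tub at (656,290). The description picks the one at (344,317). For the crank grip, the red things are the grip at (401,291), the red lid at (191,330) and the red brush at (95,360). I choose (401,291).

```bash
python3 - <<'E'
from h import *
z=np.load('top0.npz');im=z['im'];d=z['d']
hsv=cv2.cvtColor(im,cv2.COLOR_RGB2HSV); H,S,V=cv2.split(hsv)
yy,xx=np.mgrid[:384,:512]; box=(xx>185)&(xx<295)&(yy>165)&(yy<245)
save('pics/top0c.png',im[165:245,185:295],7)
def pts(m): 
    v,u=np.nonzero(m); return np.c_[u,v].astype(float)
red=box&((H<8)|(H>172))&(S>150)&(V>90)
p=pts(red); X=fromdepth('top',p,d[red]); print('red n',len(p),p.min(0),p.max(0)); print(np.percentile(X,[2,50,98],axis=0).round(4))
Q=onplane('top',p,0.11); c=Q.mean(0); w,v=np.linalg.eigh(np.cov(Q[:,:2].T)); print('c',c,'dir',v[:,1],'ext',np.ptp((Q[:,:2]-c[:2])@v[:,1]),np.ptp((Q[:,:2]-c[:2])@v[:,0]))
s=(Q[:,:2]-c[:2])@v[:,1]; print('ends',c[:2]+v[:,1]*s.min(),c[:2]+v[:,1]*s.max())
for lo,hi in ((-.05,-.015),(-.015,.015),(.015,.05)):
    mm=(s>lo)&(s<hi); print('z',np.median(X[mm,2]))
# plate
pl=box&(S<90)&(abs(fromdepth('top',pts(np.ones_like(box)),d.ravel()).reshape(384,512,3)[...,2]-.01)<.006)
cs=max(cv2.findContours(cv2.morphologyEx(pl.astype(np.uint8),cv2.MORPH_CLOSE,np.ones((5,5))),0,2)[0],key=cv2.contourArea)
hull=onplane('top',cs.reshape(-1,2),.01)[:,:2].astype(np.float32)
r=cv2.minAreaRect(hull); print('plate',r); print(cv2.boxPoints(r))
# lid white
A=fromdepth('top',pts(np.ones_like(box)),d.ravel()).reshape(384,512,3)
lid=box&(S<70)&(V>140)&(abs(A[...,2]-.09)<.012)&(xx<245); print('lid',onplane('top',pts(lid),.09).mean(0),lid.sum())
E
```

```text
red n 131 [264. 183.] [270. 204.]
[[0.5483 0.0084 0.0597]
 [0.5759 0.0193 0.1236]
 [0.6074 0.0274 0.1349]]
c [0.57797887 0.01901058 0.11      ] dir [-0.99993774  0.01115849] ext 0.05815745500764459 0.01682954191923703
ends [0.60821302 0.01867319] [0.55005919 0.01932214]
z 0.11693575615911792
z 0.12409634229049069
z 0.12981321782660604
plate ((0.5388291478157043, 0.1004917174577713), (0.109144426882267, 0.2600175142288208), 8.400145530700684)
[[ 0.46584997  0.22113352]
 [ 0.50383484 -0.0360945 ]
 [ 0.6118083  -0.02015008]
 [ 0.57382345  0.23707794]]
lid [0.53629083 0.1246356  0.09      ] 276
```

View pics/top0c.png

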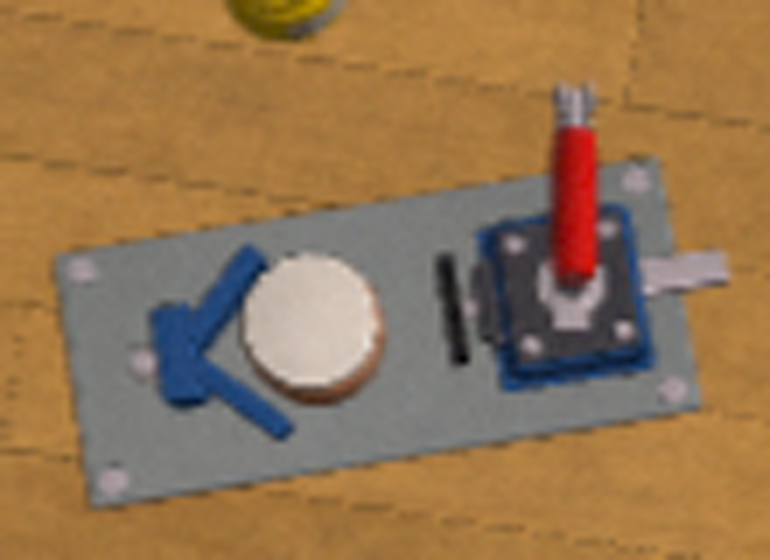

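The crop confirms it: the red grip at (575,190) lies over the crank arm with its hinge fork at (575,105). The white-lid jar is at (312,325) between pad and V jaw. Next I work out the tool yaw.

```bash
python3 - <<'E'
from h import *
from scipy.spatial.transform import Rotation as Ro
o=arm.observe();R=Ro.from_rotvec(o['ee_rot']).as_matrix();print(R.round(3), o['position'])
p=o['position'];print('az',np.arctan2(p[1],p[0]),'jaw yaw deg',np.degrees(np.arctan2(R[1,2],R[0,2])))
E
```

```text
[[-0.907 -0.001  0.42 ]
 [-0.42   0.001 -0.907]
 [ 0.    -1.    -0.001]] [ 0.26246147 -0.56672163  0.2260438 ]
az -1.1370835714668757 jaw yaw deg -65.14751553356041
```

```bash
python3 - <<'E'
from h import *
d=np.load('top0.npz')['d']
v,u=np.mgrid[:384,:512]
A=fromdepth('top',np.c_[u.ravel(),v.ravel()].astype(float),d.ravel()).reshape(384,512,3)
for n,(a,b) in dict(tubA=(446,262),tubB=(437,193),tubC=(407,190),bowl=(355,242)).items(): print(n,A[b,a].round(3))
m=(A[...,2]>.06)&(A[...,0]<.9)&(A[...,0]>0.2)&(A[...,1]<-.2)&(A[...,1]>-.62)&(v<300); print('minx',A[m].min(0),A[m].max(0))
E
```

```text
tubA [ 0.384 -0.442  0.172]
tubB [ 0.547 -0.371  0.311]
tubC [ 0.57  -0.338  0.201]
bowl [ 0.444 -0.241  0.012]
minx [ 0.32176086 -0.54777492  0.06009759] [ 0.63891324 -0.29078963  0.31939548]
```

Emit:
carry_out(steps=[0.5,0.15,0.5,0,0.19,0.5,0.3,1.0,0,0.38,0.5,0.3,1.0,0,0.57,0.5,0.3,1.0,0,0.57])

```text
clock: 0.5
position: [0.2933, -0.4656, 0.2268]
ee_rot: [-0.803, 1.693, -1.692]
force: [-0.3, -1.1, 0.6]
width: 0.702
```

Emit:
carry_out(steps=[0.5,0.15,0.5,0,0.19,0.5,0.3,1.0,0,0.38,0.5,0.3,1.0,0,0.57,0.5,0.3,1.0,0,0.57])

```text
clock: 0.9
position: [0.3228, -0.3671, 0.2268]
ee_rot: [-1.085, 1.385, -1.386]
force: [-0.2, -1.1, -0.1]
width: 0.502
```

Emit:
carry_out(steps=[0.5,0.2,0.5,0,0.19,0.5,0.4,1.0,0,0.38,0.5,0.4,1.0,0,0.57,0.5,0.4,1.0,0,0.57])

```text
clock: 1.3
position: [0.3632, -0.2677, 0.2268]
ee_rot: [-1.298, 1.059, -1.059]
force: [-0.0, -0.9, 0.5]
width: 0.5
```

Emit:
carry_out(steps=[0.5,0.25,0.5,0,0.19,0.5,0.5,1.0,0,0.38,0.5,0.5,1.0,0,0.57,0.5,0.5,1.0,0,0.57])

```text
clock: 1.7
position: [0.4136, -0.1679, 0.2267]
ee_rot: [-1.448, 0.72, -0.72]
force: [0.0, -0.2, -0.7]
width: 0.494
```

Emit:
carry_out(steps=[0.5,0.3,0.5,0,0.19,0.5,0.6,1.0,0,0.38,0.5,0.6,1.0,0,0.57,0.5,0.6,1.0,0,0.57])

```text
clock: 2.1
position: [0.4739, -0.0679, 0.2264]
ee_rot: [-1.538, 0.373, -0.373]
force: [-0.3, -0.4, 0.4]
width: 0.502
```

Emit:
carry_out(steps=[0.5,0.4,0.4,0,0.19,0.5,0.8,0.75,0,0.38,0.5,0.99,0.86,0,0.57,0.5,0.99,0.86,0,0.57])

```text
clock: 2.5
position: [0.5744, 0.0176, 0.2256]
ee_rot: [-1.57, 0.023, -0.023]
force: [0.5, 0.1, -1.4]
width: 0.502
```

```bash
cat >> h.py <<'E'
from scipy.spatial.transform import Rotation as Ro
def st():
    o=arm.observe();R=Ro.from_rotvec(o['ee_rot']).as_matrix()
    print('t',o['clock'],'p',o['position'].round(4),'down',R[2,1].round(3),'jaw',np.degrees(np.arctan2(R[1,2],R[0,2])).round(1),'q',o['joints'].round(2),'F',o['force'].round(2),'T',o['ft_torque'].round(3),'w',round(o['width'],3))
E
python3 -c "
from h import *
st()
im,d=snap('scene');k=proj('scene',[.57,.02,.13])[0];print(k);a,b=k.astype(int);save('pics/s1.png',im[b-60:b+50,a-75:a+75],5)"
```

```text
t 2.5 p [0.5744 0.0176 0.2256] down -1.0 jaw 88.3 q [ 0.39  0.45 -0.72  1.66  0.32  1.15  1.12] F [ 0.51  0.06 -1.43] T [ 0.075 -0.165 -0.014] w 0.502
[241.42818032 196.40008527]
```

View pics/s1.png

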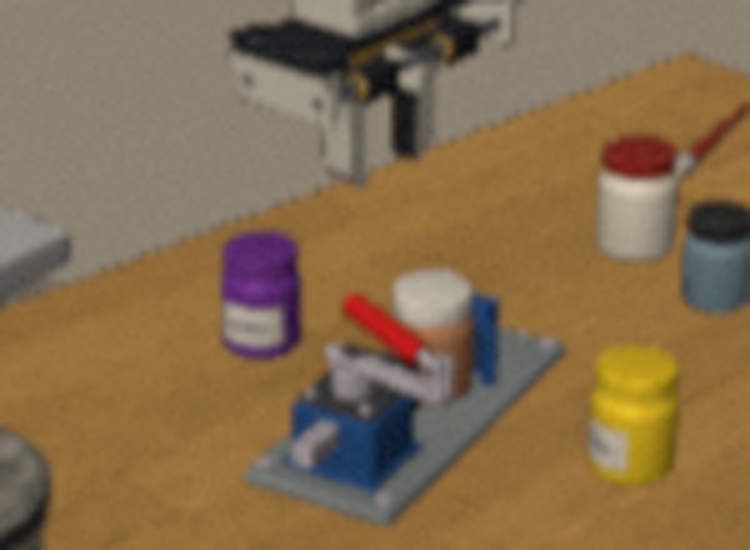

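```bash
python3 -c "
from h import *
print(proj('scene',[[.6205,.0195,.104],[.574,.0176,.2256]]))
p,R,t=rays('scene',[[253.4,206.4],[236.4,196.6],[250,205]]);C=-R.T@t;D=p@R
print(C+D*((.0193-C[1])/D[:,1])[:,None])
im,d=snap('top');save('pics/t1.png',im[165:245,185:295],7)"
```

```text
[[254.01845954 208.54892074]
 [242.06102193 169.41459918]]
[[0.61810561 0.0193     0.11094526]
 [0.55021251 0.0193     0.12299703]
 [0.60477793 0.0193     0.11132045]]
```

Emit:
carry_out(steps=[0.5,-0.1,0.02,-0.4,0.02,0.5,-0.1,0.02,-0.8,0.02,0.5,-0.1,0.02,-1.0,0.02,0.5,-0.1,0.02,-1.0,0.02])

```text
clock: 3.0
position: [0.5588, 0.0166, 0.1239]
ee_rot: [-1.574, 0.017, -0.008]
force: [-0.4, -0.1, 1.0]
width: 0.501
```

Emit:
carry_out(steps=[0.5,0,0,-0.12,0,0.5,0,0,-0.25,0,0.5,0,0,-0.25,0,0.1,0,0,-0.25,0,0.1,0,0,-0.25,0,0.1,0,0,-0.25,0,0.1,0,0,-0.25,0,0.1,0,0,-0.25,0], grip_force=15)

```text
clock: 3.8
position: [0.5618, 0.0195, 0.1019]
ee_rot: [-1.572, 0.006, -0.006]
force: [-0.3, -4.4, 2.5]
width: 0.189
```

```bash
python3 -c "
from h import *
st()"
```

```text
t 3.8 p [0.5618 0.0195 0.1019] down -1.0 jaw 89.6 q [ 0.34  0.56 -0.67  1.83  0.44  0.9   1.03] F [-0.35 -4.39  2.49] T [-0.723 -0.085 -0.081] w 0.189
```

Emit:
carry_out(steps=[0.1,0.02,0,0.06,0,0.1,0.05,0,0.12,0,0.1,0.09,0,0.185,0,0.1,0.14,0,0.245,0,0.1,0.2,0,0.295,0,0.1,0.26,0,0.34,0,0.1,0.33,0,0.375,0,0.1,0.39,0,0.405,0,0.1,0.45,0,0.42,0,0.1,0.51,0,0.435,0,0.1,0.6,0,0.435,0,0.1,0.65,0,0.435,0])

```text
clock: 5.0
position: [0.626, 0.0187, 0.1456]
ee_rot: [-1.574, 0.008, -0.004]
force: [-6.2, -8.2, 6.4]
width: 0.187
```

```bash
python3 -c "
from h import *
st()
im,d=snap('scene');a,b=241,196;save('pics/s2.png',im[b-60:b+50,a-75:a+75],5)"
```

```text
t 5.0 p [0.626  0.0187 0.1456] down -1.0 jaw 89.6 q [ 0.32  0.6  -0.67  1.62  0.42  1.06  1.09] F [-6.25 -8.2   6.36] T [-1.62   1.306  0.081] w 0.187
```

View pics/s2.png

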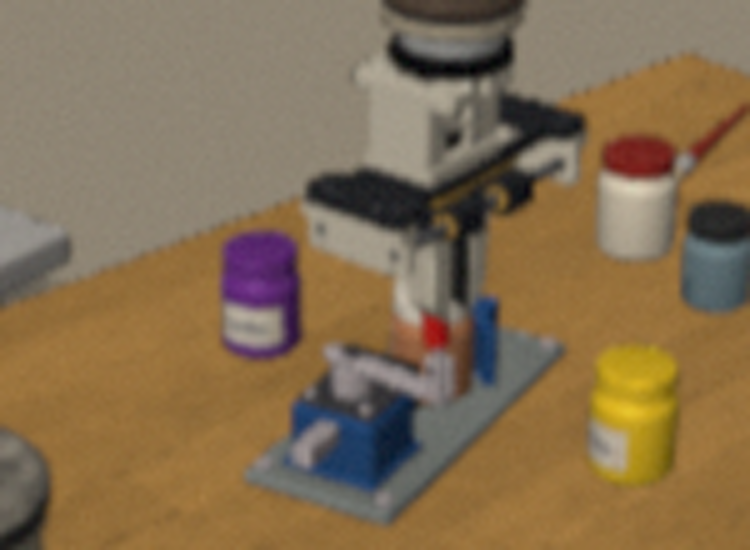

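Emit:
carry_out(steps=[0.1,0.03,0,0,0,0.1,0.06,0,0,0,0.1,0.06,0,0,0])

```text
clock: 5.35
position: [0.632, 0.0188, 0.1454]
ee_rot: [-1.573, 0.008, -0.004]
force: [-3.2, -7.1, 2.2]
width: 0.183
```

```bash
python3 -c "
from h import *
st()"
```

```text
t 5.35 p [0.632  0.0188 0.1454] down -1.0 jaw 89.6 q [ 0.31  0.61 -0.66  1.61  0.42  1.07  1.1 ] F [-3.19 -7.14  2.23] T [-1.541  0.742  0.036] w 0.183
```

Emit:
carry_out(steps=[0.45,0,0,0,0,0.45,0,0,0,0,0.45,0,0,0.4,0,0.45,0,0,0.8,0,0.45,0,0,1.0,0,0.45,0,0,1.0,0])

```text
clock: 5.95
position: [0.6344, 0.0228, 0.2493]
ee_rot: [-1.569, -0.001, -0.009]
force: [0.2, 1.0, -0.6]
width: 0.453
```

```bash
python3 - <<'E'
from h import *
st()
im,d=snap('scene');a,b=241,196;save('pics/s3.png',im[b-60:b+50,a-75:a+75],5)
H,S,V=cv2.split(cv2.cvtColor(im,cv2.COLOR_RGB2HSV));v,u=np.mgrid[:384,:512]
m=((H<8)|(H>172))&(S>150)&(V>90)&(u>225)&(u<275)&(v>150)&(v<220)
P=np.c_[u[m],v[m]].astype(float);print(len(P),P.min(0),P.max(0))
for r in range(int(P[:,1].min()),int(P[:,1].max())+1,2): print(r,P[P[:,1]==r][:,0].mean())
for f in (1.2,1.4,1.571): print(f,proj('scene',[[.62-r*np.cos(f),.0193,.104+r*np.sin(f)] for r in(.015,.076)]))
E
```

```text
t 5.95 p [0.6344 0.0228 0.2493] down -1.0 jaw 89.7 q [ 0.33  0.53 -0.7   1.48  0.35  1.26  1.16] F [ 0.18  0.96 -0.56] T [ 0.149 -0.167  0.036] w 0.453
89 [251. 187.] [256. 205.]
187 253.0
189 253.0
191 253.5
193 253.5
195 253.5
197 253.5
199 253.5
201 253.0
203 253.5
205 253.0
1.2 [[252.52462702 204.0836037 ]
 [247.05531283 185.78314236]]
1.4 [[253.26909915 204.13840737]
 [250.85097424 185.94162867]]
1.571 [[253.92678222 204.32500279]
 [254.23846679 186.81214198]]
```

View pics/s3.png

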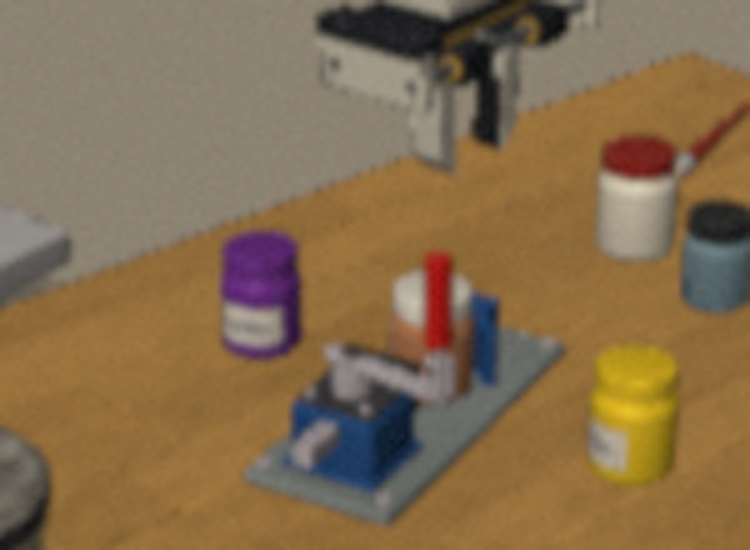

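The scene crop shows the grip standing at about 1.55 rad (red at (437,255)-(437,345)). I'll push it outwards with the shut fingers to make sure it is on its stop.

Emit:
carry_out(steps=[0,-0.25,-0.02,0,0,0,-0.5,-0.03,0,0,0,-0.5,-0.03,-0.3,0,0,-0.5,-0.03,-0.6,0,0,-0.5,-0.03,-0.85,0,0,-0.5,-0.03,-0.85,0,0,-0.45,-0.03,-0.85,0,0,-0.4,-0.03,-0.85,0,0,-0.36,-0.03,-0.85,0,0,-0.33,-0.03,-0.85,0])

```text
clock: 7.0
position: [0.6007, 0.0181, 0.1612]
ee_rot: [-1.571, 0.004, -0.006]
force: [-1.7, -0.1, 1.2]
width: 0.004
```

```bash
python3 -c "
from h import *
st()"
```

```text
t 7.0 p [0.6007 0.0181 0.1612] down -1.0 jaw 89.6 q [ 0.34  0.55 -0.68  1.67  0.39  1.06  1.1 ] F [-1.7  -0.11  1.22] T [0.18  0.266 0.023] w 0.004
```

Emit:
carry_out(steps=[0,0.02,0,0,0,0,0.04,0,0,0,0,0.06,0,0,0,0,0.06,0,0,0])

```text
clock: 7.4
position: [0.6039, 0.0182, 0.1603]
ee_rot: [-1.571, 0.007, -0.002]
force: [-8.9, 1.2, 7.4]
width: 0.003
```

```bash
python3 -c "
from h import *
st()"
```

```text
t 7.4 p [0.6039 0.0182 0.1603] down -1.0 jaw 89.7 q [ 0.34  0.56 -0.68  1.66  0.39  1.07  1.1 ] F [-8.92  1.19  7.35] T [0.134 1.842 0.027] w 0.003
```

The grip is hard on its stop: 8.9 N at about 60 mm gives roughly 0.5 N m. Now back off and cage it from above.

Emit:
carry_out(steps=[0,-0.15,0,0,0,0,-0.2,0,0.2,0,0.35,-0.2,0.01,0.6,0,0.35,-0.1,0.01,0.75,0,0.35,0.1,0.01,0.75,0,0.35,0.13,0.01,0.75,0,0.35,0.13,0.01,0.75,0,0.35,0.13,0.01,0.75,0])

```text
clock: 8.2
position: [0.6179, 0.0189, 0.2346]
ee_rot: [-1.571, 0.006, -0.003]
force: [0.7, 0.3, -0.5]
width: 0.348
```

```bash
python3 - <<'E'
from h import *
st()
hub=np.array([.5506,.0204]);r=.071
def pos(D): return hub+r*np.array([np.cos(-.011-D),np.sin(-.011-D)])
for a in (0,.7,1.4,2.1):
    print('from',a,[[round(x,2) for x in (*((pos(a+.07*k)-pos(a))*10),-np.degrees(.07*k)/45)] for k in range(1,11)])
print(pos(0))
E
```

```text
t 8.2 p [0.6179 0.0189 0.2346] down -1.0 jaw 89.7 q [ 0.35  0.52 -0.7   1.53  0.35  1.22  1.15] F [ 0.74  0.32 -0.54] T [ 0.116 -0.132 -0.065] w 0.348
from 0 [[np.float64(-0.0), np.float64(-0.05), np.float64(-0.09)], [np.float64(-0.01), np.float64(-0.1), np.float64(-0.18)], [np.float64(-0.02), np.float64(-0.15), np.float64(-0.27)], [np.float64(-0.03), np.float64(-0.2), np.float64(-0.36)], [np.float64(-0.05), np.float64(-0.24), np.float64(-0.45)], [np.float64(-0.06), np.float64(-0.29), np.float64(-0.53)], [np.float64(-0.09), np.float64(-0.33), np.float64(-0.62)], [np.float64(-0.11), np.float64(-0.38), np.float64(-0.71)], [np.float64(-0.14), np.float64(-0.42), np.float64(-0.8)], [np.float64(-0.17), np.float64(-0.46), np.float64(-0.89)]]
from 0.7 [[np.float64(-0.03), np.float64(-0.04), np.float64(-0.09)], [np.float64(-0.07), np.float64(-0.07), np.float64(-0.18)], [np.float64(-0.11), np.float64(-0.1), np.float64(-0.27)], [np.float64(-0.15), np.float64(-0.13), np.float64(-0.36)], [np.float64(-0.19), np.float64(-0.16), np.float64(-0.45)], [np.float64(-0.24), np.float64(-0.18), np.float64(-
[... 741 characters left out ...]
at64(0.07), np.float64(-0.8)], [np.float64(-0.48), np.float64(0.09), np.float64(-0.89)]]
from 2.1 [[np.float64(-0.04), np.float64(0.03), np.float64(-0.09)], [np.float64(-0.08), np.float64(0.06), np.float64(-0.18)], [np.float64(-0.12), np.float64(0.09), np.float64(-0.27)], [np.float64(-0.15), np.float64(0.12), np.float64(-0.36)], [np.float64(-0.19), np.float64(0.16), np.float64(-0.45)], [np.float64(-0.22), np.float64(0.2), np.float64(-0.53)], [np.float64(-0.24), np.float64(0.24), np.float64(-0.62)], [np.float64(-0.27), np.float64(0.29), np.float64(-0.71)], [np.float64(-0.29), np.float64(0.33), np.float64(-0.8)], [np.float64(-0.31), np.float64(0.38), np.float64(-0.89)]]
[0.6215957  0.01961902]
```

Emit:
carry_out(steps=[0.35,0.04,0.01,-0.3,0,0.35,0.04,0.01,-0.7,0,0.35,0.04,0.01,-1.0,0,0.27,0.04,0.01,-1.0,0,0.27,0.04,0.01,-1.0,0,0.27,0.04,0.01,-1.0,0])

```text
clock: 8.8
position: [0.6236, 0.0204, 0.1373]
ee_rot: [-1.57, 0.003, -0.007]
force: [0.0, 0.3, -0.2]
width: 0.273
```

```bash
python3 -c "
from h import *
st()"
```

```text
t 8.8 p [0.6236 0.0204 0.1373] down -1.0 jaw 89.7 q [ 0.32  0.61 -0.67  1.64  0.42  1.04  1.09] F [ 0.01  0.32 -0.24] T [ 0.13  -0.129 -0.041] w 0.273
```

Emit:
carry_out(steps=[0.27,0,0,-0.1,0,0.27,0,-0.05,-0.1,-0.09,0.27,-0.01,-0.1,-0.1,-0.18,0.27,-0.02,-0.15,-0.1,-0.27,0.27,-0.03,-0.2,-0.1,-0.36,0.27,-0.05,-0.24,-0.1,-0.45,0.27,-0.06,-0.29,-0.1,-0.53,0.27,-0.09,-0.33,-0.1,-0.62,0.27,-0.11,-0.38,-0.1,-0.71,0.27,-0.14,-0.42,-0.1,-0.8,0.27,-0.17,-0.46,-0.1,-0.89])

```text
clock: 9.9
position: [0.6069, -0.0239, 0.1257]
ee_rot: [-1.495, 0.551, -0.554]
force: [5.2, 6.1, -6.2]
width: 0.264
```

```bash
cat >> h.py <<'E'
def ck():
    st();o=arm.observe();q=o['position'][:2]-[.5506,.0204];th=np.arctan2(q[1],q[0]);F=o['force']
    R=Ro.from_rotvec(o['ee_rot']).as_matrix()
    print('r',np.hypot(*q).round(4),'Delta',((-.011-th)%(2*np.pi)).round(3),'jawerr',((np.degrees(np.arctan2(R[1,2],R[0,2])-th)-90+180)%360-180).round(1),'Frad',(F[0]*np.cos(th)+F[1]*np.sin(th)).round(2),'Ftan resist',(-F[0]*np.sin(th)+F[1]*np.cos(th)).round(2))
E
python3 -c "
from h import *
ck()
im,d=snap('scene');a,b=241,196;save('pics/s4.png',im[b-60:b+50,a-75:a+75],5)"
```

```text
t 9.9 p [ 0.6069 -0.0239  0.1257] down -1.0 jaw 49.5 q [ 0.29  0.55 -0.49  1.71  0.31  0.95  0.55] F [ 5.16  6.06 -6.22] T [ 1.235 -1.038  0.005] w 0.264
r 0.0716 Delta 0.656 jawerr -2.3 Frad 0.31 Ftan resist 7.96
```

View pics/s4.png

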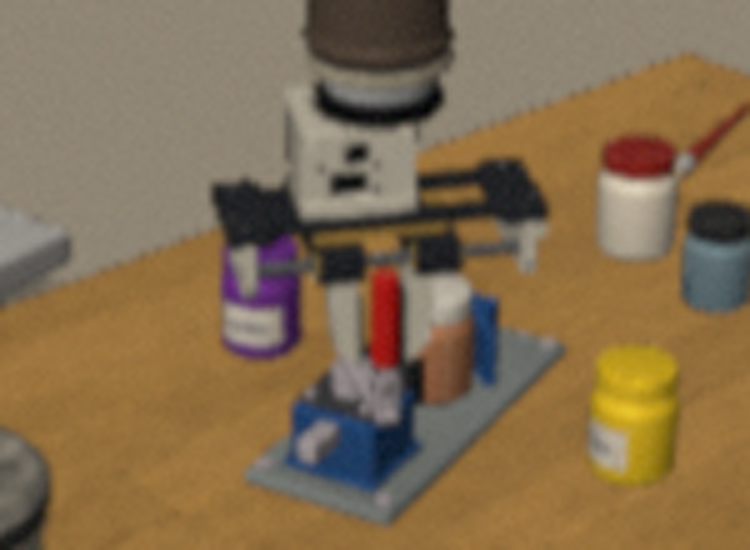

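The caged grip at (385,320) is upright and the crank has turned. Radial force is near zero and the tangential force is about 8 N, so I'll keep turning.

Emit:
carry_out(steps=[0.27,-0.03,-0.04,0,-0.09,0.27,-0.07,-0.07,0,-0.18,0.27,-0.11,-0.1,0,-0.27,0.27,-0.15,-0.13,0,-0.36,0.27,-0.19,-0.16,0,-0.45,0.27,-0.24,-0.18,0,-0.53,0.27,-0.28,-0.2,0,-0.62,0.27,-0.33,-0.21,0,-0.71,0.27,-0.38,-0.23,0,-0.8,0.27,-0.43,-0.24,0,-0.89])

```text
clock: 10.95
position: [0.5649, -0.0494, 0.126]
ee_rot: [-1.278, 1.084, -1.089]
force: [6.1, 1.0, -5.1]
width: 0.273
```

```bash
python3 -c "
from h import *
ck()"
```

```text
t 10.95 p [ 0.5649 -0.0494  0.126 ] down -1.0 jaw 9.4 q [ 0.23  0.47 -0.33  1.82  0.19  0.88 -0.02] F [ 6.15  0.99 -5.1 ] T [ 0.26  -1.59  -0.034] w 0.273
r 0.0713 Delta 1.358 jawerr -2.1 Frad 0.26 Ftan resist 6.22
```

Emit:
carry_out(steps=[0.27,-0.05,-0.01,0,-0.09,0.27,-0.1,-0.01,0,-0.18,0.27,-0.15,-0.01,0,-0.27,0.27,-0.2,0,0,-0.36,0.27,-0.25,0,0,-0.45,0.27,-0.3,0.01,0,-0.53,0.27,-0.34,0.03,0,-0.62,0.27,-0.39,0.05,0,-0.71,0.27,-0.43,0.07,0,-0.8,0.27,-0.48,0.09,0,-0.89])

```text
clock: 11.95
position: [0.5169, -0.0419, 0.1261]
ee_rot: [-0.902, 1.588, -1.594]
force: [6.5, -3.6, -4.5]
width: 0.271
```

```bash
python3 -c "
from h import *
ck()
im,d=snap('top');np.savez('t5.npz',im=im,d=d)
"
```

```text
t 11.95 p [ 0.5169 -0.0419  0.1261] down -1.0 jaw -30.7 q [ 0.11  0.38 -0.17  1.95  0.09  0.81 -0.65] F [ 6.52 -3.62 -4.47] T [-0.761 -1.464 -0.08 ] w 0.271
r 0.0708 Delta 2.056 jawerr -2.3 Frad 0.08 Ftan resist 7.46
```

```bash
python3 - <<'E'
import numpy as np
r=.0715
P=lambda D:r*np.array([np.cos(-.011-D),np.sin(-.011-D)])
for a in np.arange(2.1,3.55,.1):
    print(a.round(1),[[float(round(x,3)) for x in (*((P(a+k)-P(a))*10),-np.degrees(k)/45)] for k in(.05,.1)])
E
```

```text
2.1 [[-0.03, 0.019, -0.064], [-0.059, 0.04, -0.127]]
2.2 [[-0.028, 0.022, -0.064], [-0.055, 0.046, -0.127]]
2.3 [[-0.026, 0.025, -0.064], [-0.05, 0.051, -0.127]]
2.4 [[-0.023, 0.027, -0.064], [-0.045, 0.056, -0.127]]
2.5 [[-0.02, 0.029, -0.064], [-0.039, 0.06, -0.127]]
2.6 [[-0.017, 0.031, -0.064], [-0.033, 0.063, -0.127]]
2.7 [[-0.014, 0.033, -0.064], [-0.027, 0.066, -0.127]]
2.8 [[-0.011, 0.034, -0.064], [-0.02, 0.069, -0.127]]
2.9 [[-0.007, 0.035, -0.064], [-0.013, 0.07, -0.127]]
3.0 [[-0.004, 0.036, -0.064], [-0.006, 0.071, -0.127]]
3.1 [[-0.0, 0.036, -0.064], [0.001, 0.071, -0.127]]
3.2 [[0.003, 0.036, -0.064], [0.009, 0.071, -0.127]]
3.3 [[0.007, 0.035, -0.064], [0.016, 0.07, -0.127]]
3.4 [[0.01, 0.034, -0.064], [0.022, 0.068, -0.127]]
3.5 [[0.014, 0.033, -0.064], [0.029, 0.065, -0.127]]
```

Emit:
carry_out(steps=[0.27,-0.03,0.02,0,-0.06,0.27,-0.06,0.04,0,-0.13,0.27,-0.09,0.065,0,-0.19])

```text
clock: 12.3
position: [0.5077, -0.0358, 0.1261]
ee_rot: [-0.799, 1.689, -1.695]
force: [6.1, -5.0, -4.1]
width: 0.274
```

```bash
python3 -c "
from h import *
ck()
"
```

```text
t 12.3 p [ 0.5077 -0.0358  0.1261] down -1.0 jaw -39.2 q [ 0.07  0.37 -0.14  1.97  0.07  0.8  -0.79] F [ 6.08 -5.03 -4.14] T [-1.121 -1.156  0.019] w 0.274
r 0.0707 Delta 2.211 jawerr -1.9 Frad 0.32 Ftan resist 7.89
```

Emit:
carry_out(steps=[0.27,-0.027,0.023,0,-0.064,0.27,-0.054,0.047,0,-0.127])

```text
clock: 12.5
position: [0.5022, -0.0311, 0.1261]
ee_rot: [-0.726, 1.755, -1.761]
force: [6.1, -5.1, -3.2]
width: 0.27
```

```bash
python3 -c "
from h import *
ck()
"
```

```text
t 12.5 p [ 0.5022 -0.0311  0.1261] down -1.0 jaw -44.9 q [ 0.04  0.36 -0.11  1.98  0.06  0.8  -0.89] F [ 6.08 -5.06 -3.2 ] T [-1.127 -1.121  0.008] w 0.27
r 0.0707 Delta 2.313 jawerr -1.8 Frad -0.47 Ftan resist 7.89
```

Emit:
carry_out(steps=[0.27,-0.024,0.026,0,-0.064,0.27,-0.048,0.053,0,-0.127])

```text
clock: 12.7
position: [0.4973, -0.026, 0.126]
ee_rot: [-0.648, 1.82, -1.826]
force: [4.7, -5.0, -4.1]
width: 0.271
```

```bash
python3 -c "
from h import *
ck()
"
```

```text
t 12.7 p [ 0.4973 -0.026   0.126 ] down -1.0 jaw -50.7 q [ 0.02  0.35 -0.09  2.    0.05  0.79 -0.99] F [ 4.72 -5.04 -4.1 ] T [-1.197 -1.026 -0.047] w 0.271
r 0.0706 Delta 2.414 jawerr -1.7 Frad -0.25 Ftan resist 6.9
```

Emit:
carry_out(steps=[0.27,-0.022,0.028,0,-0.064,0.27,-0.043,0.057,0,-0.127])

```text
clock: 12.9
position: [0.4929, -0.0204, 0.1261]
ee_rot: [-0.566, 1.884, -1.889]
force: [3.8, -6.1, -2.7]
width: 0.273
```

```bash
python3 -c "
from h import *
ck()
"
```

```text
t 12.9 p [ 0.4929 -0.0204  0.1261] down -1.0 jaw -56.4 q [-0.01  0.34 -0.07  2.01  0.04  0.79 -1.09] F [ 3.81 -6.13 -2.75] T [-1.334 -0.95  -0.075] w 0.273
r 0.0706 Delta 2.515 jawerr -1.7 Frad 0.43 Ftan resist 7.21
```

Emit:
carry_out(steps=[0.27,-0.019,0.03,0,-0.064,0.27,-0.037,0.061,0,-0.127])

```text
clock: 13.1
position: [0.489, -0.0143, 0.126]
ee_rot: [-0.481, 1.946, -1.951]
force: [3.9, -7.4, -2.9]
width: 0.272
```

```bash
python3 -c "
from h import *
ck()
"
```

```text
t 13.1 p [ 0.489  -0.0143  0.126 ] down -1.0 jaw -62.1 q [-0.04  0.34 -0.05  2.02  0.03  0.78 -1.19] F [ 3.9  -7.39 -2.85] T [-1.414 -0.809  0.038] w 0.272
r 0.0707 Delta 2.617 jawerr -1.5 Frad 0.24 Ftan resist 8.35
```

Emit:
carry_out(steps=[0.27,-0.016,0.031,0,-0.064,0.27,-0.031,0.064,0,-0.127])

```text
clock: 13.3
position: [0.4858, -0.008, 0.126]
ee_rot: [-0.391, 2.006, -2.01]
force: [3.5, -6.8, -1.7]
width: 0.272
```

```bash
python3 -c "
from h import *
ck()
"
```

```text
t 13.3 p [ 0.4858 -0.008   0.126 ] down -1.0 jaw -67.8 q [-0.07  0.33 -0.03  2.03  0.02  0.78 -1.3 ] F [ 3.55 -6.82 -1.73] T [-1.47  -0.599 -0.02 ] w 0.272
r 0.0708 Delta 2.718 jawerr -1.5 Frad -0.51 Ftan resist 7.67
```

Emit:
carry_out(steps=[0.27,-0.012,0.033,0,-0.064,0.27,-0.025,0.067,0,-0.127])

```text
clock: 13.5
position: [0.4831, -0.0015, 0.126]
ee_rot: [-0.296, 2.064, -2.068]
force: [2.5, -7.8, -0.6]
width: 0.273
```

```bash
python3 -c "
from h import *
ck()
"
```

```text
t 13.5 p [ 0.4831 -0.0015  0.126 ] down -1.0 jaw -73.5 q [-0.1   0.33 -0.01  2.04  0.01  0.78 -1.4 ] F [ 2.47 -7.81 -0.63] T [-1.662 -0.529 -0.05 ] w 0.273
r 0.0709 Delta 2.817 jawerr -1.5 Frad 0.06 Ftan resist 8.19
```

Emit:
carry_out(steps=[0.27,-0.009,0.034,0,-0.064,0.27,-0.018,0.069,0,-0.127])

```text
clock: 13.7
position: [0.4812, 0.0051, 0.1259]
ee_rot: [-0.197, 2.12, -2.125]
force: [1.9, -9.3, -1.1]
width: 0.271
```

```bash
python3 -c "
from h import *
ck()
"
```

```text
t 13.7 p [0.4812 0.0051 0.1259] down -1.0 jaw -79.3 q [-0.13  0.32  0.01  2.04 -0.    0.78 -1.51] F [ 1.88 -9.34 -1.15] T [-1.886 -0.461 -0.006] w 0.271
r 0.0711 Delta 2.914 jawerr -1.7 Frad 0.17 Ftan resist 9.53
```

Emit:
carry_out(steps=[0.27,-0.005,0.035,0,-0.064,0.27,-0.01,0.071,0,-0.127])

```text
clock: 13.9
position: [0.48, 0.0119, 0.1259]
ee_rot: [-0.093, 2.173, -2.179]
force: [1.2, -10.2, 0.8]
width: 0.272
```

```bash
python3 -c "
from h import *
ck()
"
```

```text
t 13.9 p [0.48   0.0119 0.1259] down -1.0 jaw -85.0 q [-0.16  0.32  0.03  2.04 -0.01  0.77 -1.61] F [  1.23 -10.24   0.79] T [-2.235 -0.24  -0.015] w 0.272
r 0.0711 Delta 3.01 jawerr -1.9 Frad 0.01 Ftan resist 10.32
```

Emit:
carry_out(steps=[0.27,-0.001,0.036,0,-0.064,0.27,-0.001,0.055,0,-0.1])

```text
clock: 14.1
position: [0.4796, 0.0172, 0.1259]
ee_rot: [-0.008, 2.213, -2.219]
force: [0.7, -11.3, 1.9]
width: 0.271
```

```bash
python3 -c "
from h import *
ck()
"
```

```text
t 14.1 p [0.4796 0.0172 0.1259] down -1.0 jaw -89.5 q [-0.19  0.32  0.05  2.05 -0.02  0.77 -1.69] F [  0.67 -11.34   1.86] T [-2.467 -0.074 -0.038] w 0.271
r 0.0711 Delta 3.085 jawerr -2.1 Frad -0.15 Ftan resist 11.36
```

Force is +3.9 N over free running, by both wrist force and wrist moment. Now open and lift straight off.

Emit:
carry_out(steps=[0.27,0,0.03,0,-0.1,0.4,0,0.02,0,-0.1,0.4,0,0.02,0,-0.1,0.4,0,0.02,0.3,-0.1,0.4,0,0.02,0.6,-0.1,0.4,0,0.02,0.9,-0.1,0.4,0,0.02,1.0,-0.1,0.4,0,0.02,1.0,-0.1])

```text
clock: 14.9
position: [0.48, 0.0223, 0.2267]
ee_rot: [-0.075, -2.191, 2.189]
force: [0.5, -0.3, -0.1]
width: 0.402
```

Emit:
carry_out(steps=[0.4,-0.4,-0.2,0.3,0,0.4,-0.8,-0.6,0.5,0,0.4,-0.8,-1.0,0.5,0,0.4,-0.8,-1.0,0.5,0])

```text
clock: 15.3
position: [0.3971, -0.0834, 0.275]
ee_rot: [-0.08, -2.183, 2.186]
force: [1.4, 0.2, 0.3]
width: 0.398
```

```bash
python3 - <<'E'
from h import *
st()
im,d=snap('scene');a,b=241,196;A=cv2.resize(im[b-60:b+50,a-60:a+60],None,fx=3.2,fy=3.2,interpolation=2)
im2,d2=snap('top');B=cv2.resize(im2[165:245,185:295],None,fx=3.7,fy=3.7,interpolation=2)
c=np.zeros((360,A.shape[1]+B.shape[1],3),np.uint8);c[:A.shape[0],:A.shape[1]]=A;c[:B.shape[0],A.shape[1]:]=B
save('pics/end.png',c)
v,u=np.mgrid[:384,:512];P=np.c_[u.ravel(),v.ravel()].astype(float)
X=fromdepth('top',P,d2.ravel()).reshape(384,512,3);S=cv2.cvtColor(im2,cv2.COLOR_RGB2HSV)
lid=(u>185)&(u<245)&(v>165)&(v<245)&(S[...,1]<70)&(S[...,2]>140)&(abs(X[...,2]-.09)<.012)
q=onplane('top',np.c_[u[lid],v[lid]],.09).mean(0)[:2]-[.5506,.0204]
print('jar clamp x,y',q@[.989,.146],q@[-.146,.989])
E
```

```text
t 15.3 p [ 0.3971 -0.0834  0.275 ] down -1.0 jaw -94.2 q [-0.09  0.02  0.17  2.   -0.    1.13 -1.56] F [1.37 0.23 0.26] T [ 0.038 -0.036 -0.007] w 0.398
jar clamp x,y 0.0007695711119703359 0.1138286816111211
```

View pics/end.png

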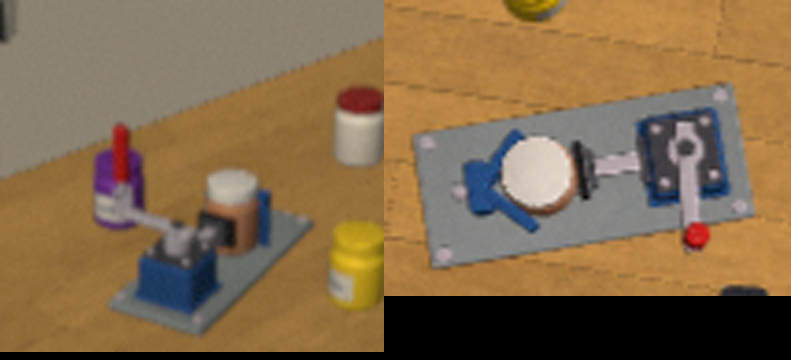

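The end picture shows the grip upright at (120,155) and end-on over the arm's end at (696,235). The jar at (540,172) is in the V jaw with the pad against it, and the gripper is clear.

```bash
python3 -c "
from h import *
arm.sign_off();st()"
```

```text
the job is handed in; nothing more can be done
the job is handed in; nothing more can be done
```

The job is done and handed in; no verdict is reported. I pinched the red grip, swung it up, and pushed it outwards against its stop with about 9 N. Then I turned the crank clockwise with the fingers held loosely round the grip.

- **Clamping:** Free running was about 7.5 N at the grip. I stopped at 11.4 N, so +3.9 N, and the wrist moment agreed. That is about 23 N of clamping.
- **Slip during release:** My first release row moved 3 mm forward by mistake. It adds an estimated 4 N at the pad, giving about 27 N. I did not measure the force again after that, but the estimate is well inside 12 to 45 N.
- **Last checks:** The jar's axis measures x ≈ 1 mm, y ≈ 114 mm in the clamp frame, and it looks upright against the V jaw. The grip stands upright and the gripper is clear of everything. The final crops show only the yellow, purple and red-lid jars, which look undisturbed. I did not check the black-lid jar, bowl and tape at the end, but the arm worked well clear of them.

The job took 15.3 s of the 72 s allowed.

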